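# Open a gel cassette and hold its spacer plate out over the rinse tray

## Task

Open the gel cassette on the levelling table so that a colleague can rinse it: lift off the green glass cover plate and lean it up to drain, lower end on the bench and upper end resting on the top edge of the near end wall of the small yellow gel tank left of the table. Then slide the white spacer plate along the runners, without lifting it off them, out over the white rinse tray until its red line stands right above the table's edge and square to it. Leave the bottle, timer and dishes round it where they stand, and finish while still holding its back part down on the runners, so that the long overhang stays level and does not tip into the tray.

Things in the scene. Friction and masses are not known exactly. Their poses are not given: they have to be found in the camera images.
- levelling_table: Gel levelling table, fixed: dark deck 130 (x) x 180 (y) mm, deck top 70 mm above its origin (centre of its footprint on the bench). Two white runners 8 mm wide, 8 mm high, lie along y at x = -14 and +14 mm over the deck's full length; their tops are at 78 mm. A flat round spirit level (22 mm wide, 5 mm high) is on the deck at x = +48, y = +68 mm. Its -y edge faces the rinse tray.
- table_edge (a point): Middle of the levelling table's tray-side edge (table y = -90 mm), at the height of the runner tops, where the runners end. Axes as the table's: -y points outward over the tray.
- rinse_tray: Open white plastic rinse tray, fixed, 206 x 196 x 45 mm over its rim, standing 12 to 24 mm beyond the table's tray-side edge. Origin: centre of its underside.
- spacer_plate: Loose white plate, 62 (x) x 200 (y) x 6 (z) mm, 0.2-0.37 kg, flat on the runners, its -y end outward over the tray side. Origin: centre of underside. Two dark spacer strips 8 wide, 3 high are bonded on its top at x = -19, +19 from y = -100 to +60 mm; the back 40 mm are bare. Red line across it at y = +25 mm, 125 mm from the outward end: with the line at the table's edge it tips unless held.
- red_line (a point): Middle of the red line, on the spacer plate's top face (6 mm above its underside). Axes as the spacer plate's.
- cover_plate: Loose green-tinted glass cover plate, 52 (x) x 150 (y) x 6 (z) mm, about 0.1 to 0.15 kg, one end (+y) frosted white; it lies loose on the spacer strips, so its underside is 3 mm above the spacer plate's top face. Origin: centre of its underside.
- cover_end_frosted (a point): Middle of the lower edge of the cover plate's frosted +y end (75 mm from its centre, on its underside).
- cover_end_clear (a point): Middle of the lower edge of the cover plate's clear -y end (75 mm from its centre, on its underside).
- gel_tank: Small yellow gel tank (open acrylic box), fixed, 85 (x) x 143 (y) x 57 (z) mm, left of the table. Origin: centre of its underside. Its -y end wall faces the robot: 6 mm thick, 84 mm wide, outer face at y = -70 mm, level top edge 57 mm up. The bench in front of that wall (its -y side) is free for the lower end of the cover plate.
- stain_bottle: Bystander: bottle with orange cap, 52 mm wide, 85 mm tall, standing behind the table. Origin: centre of its underside.
- bench_timer: Bystander: grey timer 58 x 68 x 29 mm, left of the place where the cover plate leans. Origin: centre of its underside.
- dish_stack: Bystander: stack of tan dishes, 62 mm wide, 35 mm high, left of the gel tank. Origin: centre of its underside.

How it is judged:
By the outcome, as a careful person would: the job done as asked, in the order asked, and still so for the second after the job is handed in, while the arm keeps its last pose, push and grip.
It also fails if it takes over 51 s, if anything falls off the work surface, if the arm or the gripper's body presses on something with over 40 N, if the wrist force passes 120 N, or if a joint passes its speed limit or range.

## Robot

A 6-joint arm with a two-finger parallel gripper is mounted at the origin on a cart in front of the work surface, level with it; the furniture and walls round the work are solid. World frame = base frame: x ahead of the robot, y to its left, z up, the work surface at z = 0. Lengths are in m, angles in rad, forces in N, time in s.
With the tool pointing down it reaches from about 0.35 to 0.775 m from the base axis. Payload 7.3 kg.
Tool frame: the origin (TCP) lies at the very end of the fingers, on their centre line; the grasp point (between the pads) lies 19 mm behind it (robot.tcp_to_grasp is the z of the grasp point in the tool frame, in m); z points along the fingers, y is the line along which they close (so a half turn about z gives the same grasp; the last joint's range is limited). The gripper opens to 92 mm and grips with 3 to 60 N. Pads are 19 mm wide; open, the fingers measure 130 mm over their backs; the gripper's body (75 mm by 190 mm) begins 47 mm behind the grasp point.
Start: joints at [-1.373, 0.342, 1.524, -0, 1.275, -0.146], TCP at [0.177, -0.494, 0.227] pointing down, gripper open.
Joint ranges: [-2.53, 2.53], [-0.77, 2.02], [0.04, 2.7], [-1, 4.14], [0.28, 2.66], [-3.11, 3.11]. Speed limits (rad/s): [2.57, 2.57, 3.14, 3.14, 3.14, 3.14].

## Interface

Orientations are given as [roll, pitch, yaw] about the fixed x, y, z axes, in that order (R = Rz(yaw) Ry(pitch) Rx(roll)).
In Python, from cell import monitor, read_camera, get_calibration, job, robot gives the robot as it stands. The module is installed in compiled form; this text tells all that it offers.
- The arm moves only by the tool send_rows, never from a script. Its argument "targets" is a list of rows, each an object with "translation": the shift along the tool's x, y, z in cm, a list of three; "spin": the turn about the tool's z in degrees; "jaw": the opening, from 0 (shut) to 1 (fully open). A call has exactly 5 rows; each row is the pose to reach, as a shift and turn from the pose commanded when the call began, along the tool's axes at that moment; what a row does not reach only later rows make up. A row lasts 1/10 s, in which the tool goes at most 50 mm and 8.59 degrees, less where a joint would pass 70% of its speed; a pose out of reach is approached as far as the arm can. A call with a gripper value outside its range is refused whole. The fingers move at their own pace and stop on an object; "force" is the grip in N (left out, the last holds). Time passes only in rows, so rows that repeat a pose let the fingers close, or fill a call up. It gives the time, the measured TCP pose, the force, the opening and the grip force at its end, in the units of the state.
- monitor.observe(): the state, without advancing time (a new reading comes with each control period).
- read_camera(name): name is "scene" or "side" or "wrist"; returns (picture, depth): 400x640x3 uint8, red, green, blue; 400x640 float32, m along the optical axis (not along the pixel's ray), 0 where there is no reading.
- get_calibration(name): a dict with "intrinsics" (3x3 intrinsics, pixels), "D" ([k1, k2, p1, p2, k3] as OpenCV has them; the pictures are not rectified), "origin" and "orientation" of the camera in the world; the wrist camera has in their place "hand_eye" (4x4, takes a point from camera to tool coordinates, whose origin is the TCP and whose axes are the flange's). Camera axes: x right, y up, looking along -z (the intrinsics and any distortion apply to the point x, -y, -z); pixel columns grow to the right and rows downward; lengths in m; the calibration is good to about 2 mm. A picture is of the moment at which its call begins: read the wrist's pose just before it. get_calibration takes no time and is no camera call.
- job.hand_in(): hands the job in; it is judged then, once.
The state is a dict: "time": time; "qpos": joint angles; "qvel": joint speeds; "joint_efforts": joint torques, N m; "tool_pos": TCP position; "tool_rot": TCP orientation; "contact_force": force on the tool from outside, world axes, zero at the start; "torque": the same for the moment, N m; "opening": finger opening in m; "grip_force": force on a finger pad.
Only numpy, scipy, OpenCV 4.12 (cv2) and the standard library are available. Lean on these libraries where they do the work, as an engineer would, in place of code of your own. Each camera call takes 0.05 s, during which the arm holds its last target. There are 200 camera calls.

## Working session

There is one attempt and no reset: what is moved stays moved. The work goes in short steps, Python scripts to look and compute and a tool call to move; the robot and the scene stay as the last step left them, time stands still between calls to the robot, and variables do not carry over. Pictures are saved under pics/ and viewed, at most 10 in all, crops included, and the job is handed in when it is done.

Besides the shell and the picture viewer there is one more tool, called after "Call:" as name([rows], argument=value, ...), one row to a line, values as JSON. send_rows: Moves the arm, as the interface text tells. Its arguments: {"type":"object","properties":{"targets":{"type":"array"},"force":{"type":"number"}},"required":["targets"]}

```bash
mkdir -p pics
cat > h.py <<'E'
import numpy as np, cv2
from cell import monitor, read_camera, get_calibration, job, robot
from scipy.spatial.transform import Rotation as R
def save(n,im): cv2.imwrite('pics/'+n, cv2.cvtColor(im,cv2.COLOR_RGB2BGR))
def rot(o):
    o=np.array(o,float)
    return o if o.shape==(3,3) else R.from_euler('xyz',o).as_matrix()
def campose(name,st=None):
    c=get_calibration(name)
    if name=='wrist':
        st=st or monitor.observe(); T=np.array(c['hand_eye']); Rt=rot(st['tool_rot'])
        return c,Rt@T[:3,:3],Rt@T[:3,3]+np.array(st['tool_pos'])
    return c,rot(c['orientation']),np.array(c['origin'])
def rays(name,px,st=None):
    c,Rc,o=campose(name,st)
    p=cv2.undistortPoints(np.array(px,np.float64).reshape(-1,1,2),np.array(c['intrinsics']),np.array(c['D'])).reshape(-1,2)
    return o,np.c_[p[:,0],-p[:,1],-np.ones(len(p))]@Rc.T
def onplane(name,px,z,st=None):
    o,d=rays(name,px,st); return o+d*((z-o[2])/d[:,2])[:,None]
def withdepth(name,px,dep,st=None):
    o,d=rays(name,px,st); px=np.array(px,int).reshape(-1,2)
    return o+d*dep[px[:,1],px[:,0]][:,None]
E
python3 - <<'E'
from h import *
print(monitor.observe()); 
for n in ('scene','side'):
    c=get_calibration(n); print(c)
    p,d=read_camera(n); save(n+'0.png',p); np.savez(n+'0.npz',p=p,d=d)
print(get_calibration('wrist'), robot.tcp_to_grasp,[a for a in dir(robot) if a[0]!='_'])
E
```

```text
{'time': 0.0, 'qpos': array([-1.37300620e+00,  3.42739971e-01,  1.52501628e+00,  2.02834795e-06,
        1.27540782e+00, -1.46026408e-01]), 'qvel': array([ 8.84109569e-04,  1.17396694e-04,  4.68806117e-06, -5.84276341e-04,
        9.88985719e-04,  1.34467127e-03]), 'joint_efforts': array([-9.75876719e-04, -4.31244242e+01, -2.44223642e+01,  7.18094129e-02,
        5.58630866e-02, -1.15667140e-04]), 'tool_pos': array([ 0.17689549, -0.49386506,  0.22603628]), 'tool_rot': array([-3.14003825e+00, -2.30572153e-04,  3.43815761e-01]), 'contact_force': array([-0.06684723, -1.13368036, -0.50991524]), 'torque': array([0.02959567, 0.02430655, 0.01026487]), 'grip_force': 0.0, 'opening': 0.09178024247141774}
{'intrinsics': array([[503.79773368,   0.        , 319.49499574],
       [  0.        , 503.79773368, 193.93710703],
       [  0.        ,   0.        ,   1.        ]]), 'D': array([-0.00378454,  0.        ,  0.        ,  0.        ,  0.        ]), 'origin': array([-0.01913808,  1.17682874,  0.84916204]), 'orientation': array([ 1.04729457, -0.01113199, -2.68977384])}
{'intrinsics': array([[469
[... 279 characters left out ...]
orientation': array([ 1.1659464 ,  0.02418657, -2.82483736])}
{'intrinsics': array([[349.6826782 ,   0.        , 319.37169996],
       [  0.        , 349.6826782 , 197.34996632],
       [  0.        ,   0.        ,   1.        ]]), 'D': array([-0.00404727,  0.        ,  0.        ,  0.        ,  0.        ]), 'hand_eye': array([[ 9.63123124e-04,  9.50390982e-01,  3.11056352e-01,
         8.55113445e-02],
       [ 9.99999324e-01, -1.11783310e-03,  3.19093373e-04,
        -4.30013847e-04],
       [ 6.50972549e-04,  3.11055834e-01, -9.50391416e-01,
        -1.57360807e-01],
       [ 0.00000000e+00,  0.00000000e+00,  0.00000000e+00,
         1.00000000e+00]])} -0.0188 ['IKError', 'tcp_to_grasp']
```

View pics/scene0.png

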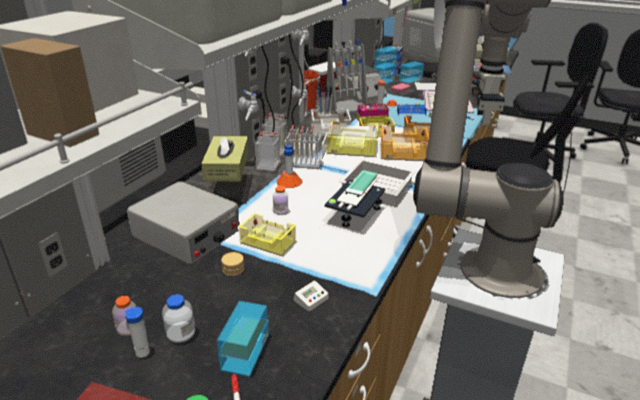

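View pics/side0.png

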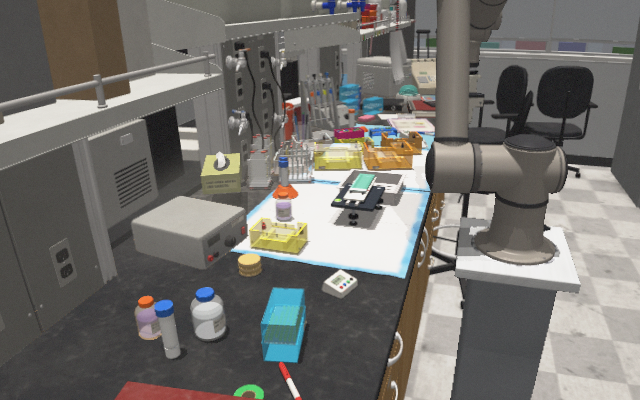

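The scene view shows the table with the green cover at about (360,185), the rinse tray behind it at (385,178), the yellow tank at (267,233), the timer at (311,294) and the dishes at (233,263). The side view shows the same layout.

Run:
```python
from h import *
z=np.load('scene0.npz'); d=z['d'];p=z['p']
names=dict(green=(361,183),table=(348,203),level=(333,202),traynear=(400,180),tank_front=(262,243),tank=(267,233),timer=(311,293),dish=(232,256),bottle=(281,191),black=(345,216))
for n,q in names.items(): print(n,np.round(withdepth('scene',[q],d)[0],3))
o,dd=rays('scene',[(u,v) for v in range(400) for u in range(640)])
P=(o+dd*d.reshape(-1)[:,None]).reshape(400,640,3)
hsv=cv2.cvtColor(p,cv2.COLOR_RGB2HSV)
m=cv2.inRange(hsv,(60,60,60),(95,255,255))
m[:150]=0;m[230:]=0;m[:,:320]=0;m[:,400:]=0
pts=np.argwhere(m)[:, ::-1]; X=P[m>0]; X=X[(X[:,2]>0.07)&(X[:,2]<.12)]
print(len(X),X.mean(0)); r=cv2.minAreaRect((X[:,:2]*1000).astype(np.float32)); print(r)
m=cv2.inRange(hsv,(22,80,100),(33,255,255));m[:210]=0;m[260:]=0;m[:,:230]=0;m[:,310:]=0
X=P[m>0];X=X[(X[:,2]>0.02)&(X[:,2]<.07)];print(len(X),X.mean(0),X.max(0)); print(cv2.minAreaRect((X[:,:2]*1000).astype(np.float32)))
```

```text
green [ 0.458 -0.122  0.095]
table [ 0.457 -0.019  0.078]
level [ 0.503 -0.011  0.073]
traynear [ 0.401 -0.364  0.003]
tank_front [0.62  0.207 0.024]
tank [0.625 0.17  0.034]
timer [0.403 0.333 0.026]
dish [0.654 0.303 0.032]
bottle [0.669 0.011 0.08 ]
black [ 0.463 -0.015  0.033]
331 [ 0.46079518 -0.14299985  0.09407714]
((470.16876220703125, -144.92584228515625), (68.90873718261719, 138.90322875976562), 1.1972600221633911)
920 [0.61500489 0.18489689 0.04062003] [0.69907099 0.31517414 0.06327667]
((627.966064453125, 219.46102905273438), (192.14422607421875, 143.25782775878906), 88.42417907714844)
```

Call:
send_rows([
  {"translation": [4, -2.6, 0], "spin": -7, "jaw": 1},
  {"translation": [8, -5.2, 0], "spin": -14, "jaw": 1},
  {"translation": [12, -7.8, 0], "spin": -21, "jaw": 1},
  {"translation": [16, -10.4, 0], "spin": -28, "jaw": 1},
  {"translation": [19.6, -12.9, 0], "spin": -35, "jaw": 1},
])

```text
time: 0.6
tool_pos: [0.3188, -0.3048, 0.2265]
tool_rot: [-3.141, -0.0, 0.96]
contact_force: [0.5, -0.5, -0.2]
opening: 0.0921
grip_force: 0.0
```

Call:
send_rows([
  {"translation": [4.7, 0.2, 0], "spin": -7, "jaw": 1},
  {"translation": [9.4, 0.4, 0], "spin": -14, "jaw": 1},
  {"translation": [14, 0.6, 0], "spin": -21, "jaw": 1},
  {"translation": [18.6, 0.8, 0], "spin": -28, "jaw": 1},
  {"translation": [23.2, 0.85, 0], "spin": -35, "jaw": 1},
])

```text
time: 1.1
tool_pos: [0.4598, -0.1206, 0.2265]
tool_rot: [-3.141, 0.0, 1.571]
contact_force: [0.6, -0.5, 0.0]
opening: 0.0915
grip_force: 0.0
```

Run:
```python
from h import *
st=monitor.observe(); p,d=read_camera('wrist'); save('w1.png',p); np.savez('w1.npz',p=p,d=d); import pickle; pickle.dump(st,open('w1.pkl','wb'))
print(st['tool_pos'],st['tool_rot'],np.abs(st['qvel']).max())
```

```text
[ 0.45983865 -0.12055675  0.2265345 ] [-3.14134924e+00  4.09935096e-05  1.57063301e+00] 0.9800673251881767
```

View pics/w1.png

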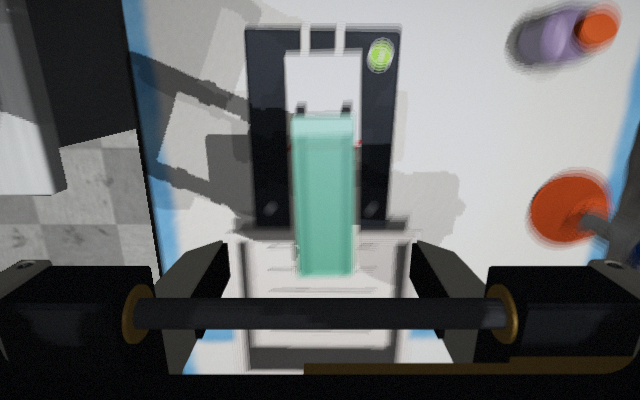

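The wrist picture, slightly motion-blurred, shows the deck (246-400, 28-230), the cover (290-355, 115-275), red line ends at (290,146) and (360,144), and the spirit level at (380,54). I'll retake it with the arm at rest and measure.

Run:
```python
from h import *
for i in range(3):
    st=monitor.observe(); p,d=read_camera('wrist')
save('w2.png',p); print(np.abs(st['qvel']).max(),st['tool_pos'])
hsv=cv2.cvtColor(p,cv2.COLOR_RGB2HSV)
def big(m):
    cs,_=cv2.findContours(m,cv2.RETR_EXTERNAL,cv2.CHAIN_APPROX_NONE); return max(cs,key=cv2.contourArea)
def rect(c,z):
    X=onplane('wrist',c.reshape(-1,2),z,st)[:,:2]*1000
    r=cv2.minAreaRect(X.astype(np.float32)); return r
roi=np.zeros(p.shape[:2],np.uint8); roi[15:290,230:420]=255
g=cv2.inRange(hsv,(65,40,60),(95,255,255))&roi
print('cover',rect(big(g),.093))
w=cv2.inRange(hsv,(0,0,0),(179,255,70))&roi; w[232:]=0
c=big(cv2.morphologyEx(w,cv2.MORPH_CLOSE,np.ones((3,3)))); print('deck',cv2.boundingRect(c),rect(c,.070))
rd=(cv2.inRange(hsv,(0,90,80),(10,255,255))|cv2.inRange(hsv,(165,90,80),(179,255,255)))&roi
q=np.argwhere(rd)[:,::-1]; print('red',len(q)); X=onplane('wrist',q,.084,st)*1000
L=X[X[:,0]<X[:,0].mean()];Rr=X[X[:,0]>X[:,0].mean()];print(L.mean(0),Rr.mean(0),X.min(0),X.max(0))
cv2.imwrite('pics/w2b.png',cv2.resize(cv2.cvtColor(p,cv2.COLOR_RGB2BGR)[10:290,220:430],None,fx=3,fy=2.14*1,interpolation=cv2.INTER_CUBIC) if 0 else cv2.resize(cv2.cvtColor(p,cv2.COLOR_RGB2BGR)[5:290,220:430],None,fx=2,fy=2,interpolation=cv2.INTER_CUBIC))
```

```text
0.06744800233047007 [ 0.45976683 -0.12014284  0.22624683]
cover ((462.10784912109375, -137.57664489746094), (51.890663146972656, 149.49728393554688), 0.954887866973877)
deck (238, 31, 61, 201) ((412.2630310058594, -83.23423767089844), (180.88662719726562, 49.57209777832031), 85.78260803222656)
red 19
[489.61051669 -89.03472928  84.        ] [491.69343784 -89.15173574  84.        ] [489.1396622  -90.33937457  84.        ] [492.67488875 -87.73044046  84.        ]
```

View pics/w2b.png

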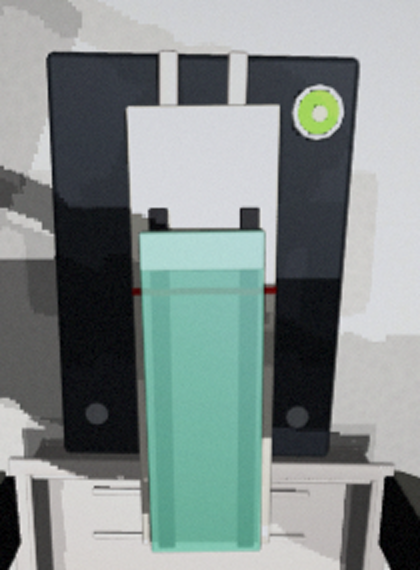

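The crop shows the deck corners at crop (47,53), (358,59), (64,452) and (327,456), the spacer's back corners at (126,107) and (279,104), and the red line ends at (134,291) and (276,289). The cover lies square on the strips.

Run:
```python
from h import *
st=monitor.observe()
f=lambda L,z: onplane('wrist',np.array(L)/2+[220-.25,5-.25],z,st)*1000
def show(n,P): print(n,np.round(P[:,:2],1).tolist())
D=f([(47,53),(358,59),(327,456),(64,452)],.07); show('deck',D); print(D.mean(0), [np.degrees(np.arctan2(*(D[b]-D[a])[[1,0]])) for a,b in((0,1),(3,2),(3,0),(2,1))],np.linalg.norm(D[1]-D[0]),np.linalg.norm(D[3]-D[0]))
S=f([(126,107),(279,104),(276,289),(134,291)],.084); show('spacer back corners, red ends',S)
print([np.degrees(np.arctan2(*(S[b]-S[a])[[1,0]])) for a,b in((0,1),(3,2))])
Rn=f([(168,51),(237,51)],.078); show('runner ends',Rn)
```

```text
deck [[397.4, 4.5], [524.7, 2.0], [521.5, -175.0], [393.3, -172.6]]
[459.24626265 -85.26057247  70.        ] [np.float64(-1.1578997120142889), np.float64(-1.0658318108447309), np.float64(88.67767281511875), np.float64(88.98328694293312)] 127.29176895106886 177.15899868961048
spacer back corners, red ends [[430.4, -17.0], [491.4, -16.1], [492.5, -90.3], [431.3, -91.1]]
[np.float64(0.9011150977791947), np.float64(0.6807402192748786)]
runner ends [[447.2, 4.1], [474.7, 4.0]]
```

Call:
send_rows([
  {"translation": [-0.6, 0.1, 4], "spin": -1, "jaw": 1},
  {"translation": [-1.2, 0.2, 8], "spin": -1, "jaw": 0.85},
  {"translation": [-1.75, 0.23, 11.5], "spin": -1, "jaw": 0.75},
  {"translation": [-1.75, 0.23, 13], "spin": -1, "jaw": 0.7},
  {"translation": [-1.75, 0.23, 13], "spin": -1, "jaw": 0.7},
])

```text
time: 1.8
tool_pos: [0.4589, -0.1407, 0.0945]
tool_rot: [-3.137, -0.002, 1.579]
contact_force: [-0.8, -0.4, 0.8]
opening: 0.0661
grip_force: 0.0
```

Run:
```python
from h import *
s=monitor.observe(); print(s['tool_pos'],s['tool_rot'],s['opening'],s['contact_force'])
p,d=read_camera('wrist'); save('w3.png',p)
```

```text
[ 0.45887553 -0.14069332  0.09454537] [-3.13651323e+00 -2.17124546e-03  1.57939256e+00] 0.06611656985036621 [-0.81119817 -0.40927391  0.81351408]
```

View pics/w3.png

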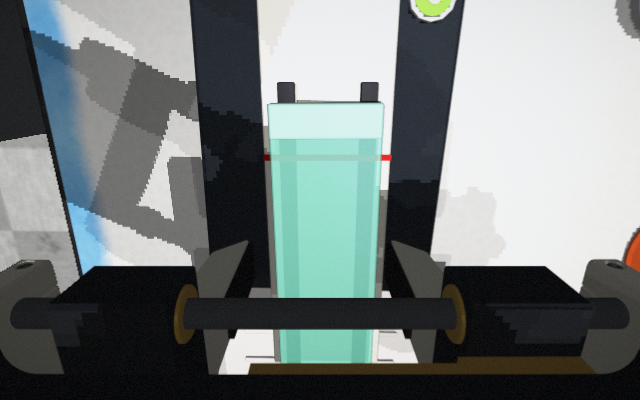

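The fingers straddle the cover (sides at columns 272-383), roughly centred. Next I lower the last centimetre and settle.

Call:
send_rows([
  {"translation": [0, 0, 0], "spin": 0, "jaw": 0.7},
  {"translation": [0, 0, 0.4], "spin": 0, "jaw": 0.7},
  {"translation": [0, 0, 0.8], "spin": 0, "jaw": 0.7},
  {"translation": [0, 0, 0.95], "spin": 0, "jaw": 0.7},
  {"translation": [0, 0, 0.95], "spin": 0, "jaw": 0.7},
])

```text
time: 2.35
tool_pos: [0.4612, -0.1397, 0.0872]
tool_rot: [-3.141, 0.0, 1.583]
contact_force: [-0.2, -0.2, 0.9]
opening: 0.064
grip_force: 0.0
```

Call:
send_rows([
  {"translation": [0, 0.05, 0.05], "spin": 0, "jaw": 0.5},
  {"translation": [0, 0.05, 0.05], "spin": 0, "jaw": 0.3},
  {"translation": [0, 0.05, 0.05], "spin": 0, "jaw": 0.3},
  {"translation": [0, 0.05, 0.05], "spin": 0, "jaw": 0.3},
  {"translation": [0, 0.05, 0.05], "spin": 0, "jaw": 0.3},
], force=20)

```text
time: 2.85
tool_pos: [0.4619, -0.1399, 0.0868]
tool_rot: [3.141, 0.0, 1.583]
contact_force: [-0.2, 0.3, 0.3]
opening: 0.0516
grip_force: 20.0
```

Call:
send_rows([
  {"translation": [0, 0, -1], "spin": 0, "jaw": 0.3},
  {"translation": [0, 0, -3.5], "spin": 0, "jaw": 0.3},
  {"translation": [0, 0, -7], "spin": 0, "jaw": 0.3},
  {"translation": [1, 0, -11], "spin": 0, "jaw": 0.3},
  {"translation": [3, 0, -14], "spin": 0, "jaw": 0.3},
])

```text
time: 3.35
tool_pos: [0.4616, -0.1105, 0.2296]
tool_rot: [3.139, 0.001, 1.581]
contact_force: [0.5, 0.3, -1.6]
opening: 0.0521
grip_force: 20.0
```

Call:
send_rows([
  {"translation": [4, 0.1, -1], "spin": 0, "jaw": 0.3},
  {"translation": [9, 0.1, -2], "spin": 0, "jaw": 0.3},
  {"translation": [14, 0.2, -2], "spin": 0, "jaw": 0.3},
  {"translation": [19, 0.2, -2], "spin": 0, "jaw": 0.3},
  {"translation": [24, 0.3, -2], "spin": 0, "jaw": 0.3},
])

```text
time: 3.85
tool_pos: [0.4608, 0.131, 0.2476]
tool_rot: [3.141, 0.0, 1.583]
contact_force: [1.2, -0.2, -1.9]
opening: 0.0518
grip_force: 20.0
```

Call:
send_rows([
  {"translation": [4, 0.1, 0], "spin": 0, "jaw": 0.3},
  {"translation": [7, 0.1, 0], "spin": 0, "jaw": 0.3},
  {"translation": [7, 0.1, 0], "spin": 0, "jaw": 0.3},
  {"translation": [7, 0.1, 0], "spin": 0, "jaw": 0.3},
  {"translation": [7, 0.1, 0], "spin": 0, "jaw": 0.3},
])

```text
time: 4.35
tool_pos: [0.4615, 0.1982, 0.2469]
tool_rot: [-3.142, 0.001, 1.582]
contact_force: [-0.7, -0.3, -1.8]
opening: 0.0518
grip_force: 20.0
```

Run:
```python
from h import *
import pickle
for i in range(2):
    s=monitor.observe(); p,d=read_camera('wrist')
print(s['tool_pos'],s['tool_rot'],s['opening'],s['qpos'],abs(s['qvel']).max())
save('w4.png',p); pickle.dump((s,p,d),open('w4.pkl','wb'))
```

```text
[0.46163939 0.19805193 0.24688277] [-3.14155997e+00  4.35468168e-04  1.58158448e+00] 0.05178714542175062 [ 2.52851644e-01  2.84671677e-01  1.54961773e+00 -4.29754057e-04
  1.30743939e+00  2.42175400e-01] 0.006051272718493272
```

View pics/w4.png

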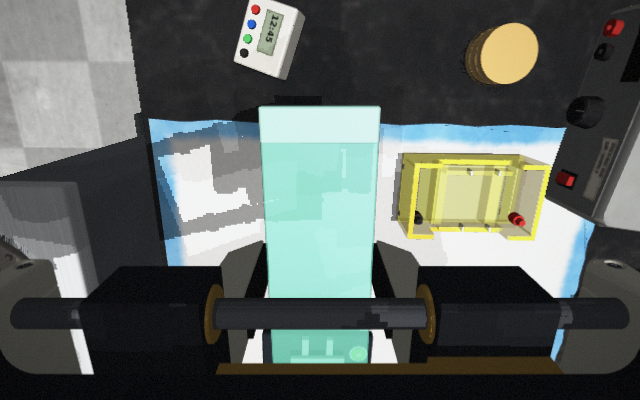

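The wrist view shows the held cover in the middle, the timer at (270,38), the dishes at (508,52), and the tank at columns 398-548, rows 153-240, its near wall on the left. I'll zoom in on the tank.

Run:
```python
from h import *
import pickle
s,p,d=pickle.load(open('w4.pkl','rb'))
cv2.imwrite('pics/w4b.png',cv2.resize(cv2.cvtColor(p,cv2.COLOR_RGB2BGR)[140:250,380:560],None,fx=4,fy=4,interpolation=cv2.INTER_CUBIC))
o,dd=rays('wrist',[(u,v) for v in range(400) for u in range(640)],s)
P=(o+dd*d.reshape(-1)[:,None]).reshape(400,640,3)*1000
print('timer',P[20:75:6,240:300:6][...,2].round().astype(int).tolist())
hs=cv2.cvtColor(p,cv2.COLOR_RGB2HSV)
m=np.zeros((400,640),bool); m[140:250,385:560]=1
q=m&(P[...,2]>50)&(P[...,2]<64); X=P[q]; print(len(X),X.min(0),X.max(0),cv2.minAreaRect(X[:,:2].astype(np.float32)))
t=np.zeros((400,640),bool); t[0:90,225:310]=1; q=t&(P[...,2]>10)&(P[...,2]<40); X=P[q]; print('timer',X.min(0),X.max(0),cv2.minAreaRect(X[:,:2].astype(np.float32)))
```

```text
timer [[-3, 17, 21, 21, 21, 23, 24, 25, 26, 25], [-3, 18, 21, 21, 22, 24, 24, 25, 27, 24], [-2, 16, 19, 21, 22, 23, 25, 24, 28, 20], [17, 21, 19, 20, 23, 25, 26, 26, 26, 16], [17, 19, 19, 23, 23, 24, 25, 26, 25, 11], [19, 23, 20, 22, 25, 26, 25, 28, 21, 5], [18, 21, 21, 22, 23, 27, 27, 27, 17, -1], [18, 19, 20, 22, 24, 25, 27, 26, 11, -3], [-4, 0, 21, 23, 23, 25, 25, 21, 6, -2], [-2, -2, -3, -3, -2, 25, 29, 19, -1, -2]]
2489 [557.62251077 122.73957022  50.00750536] [698.4539396  208.57582202  58.85731295] ((628.129150390625, 165.55899047851562), (85.50575256347656, 140.66444396972656), 89.75517272949219)
timer [372.32917907 287.13906363  10.00124964] [443.86025213 360.88502862  29.27471602] ((407.3292236328125, 327.6164245605469), (68.30408477783203, 55.82784652709961), 71.2320785522461)
```

View pics/w4b.png

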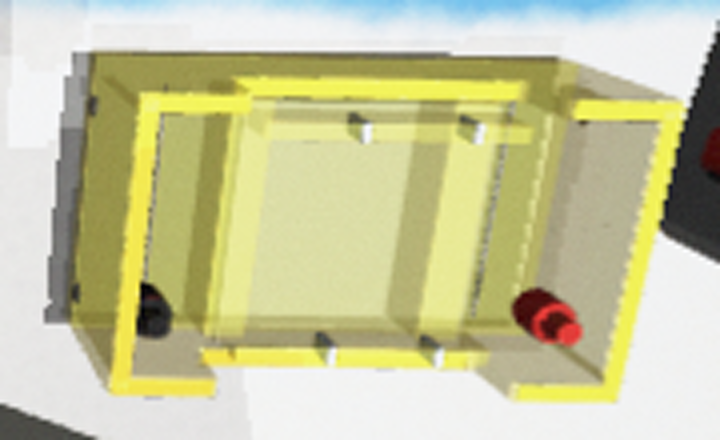

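The near wall's top edge runs between crop (140,93) and (110,392) on its outer side. The far wall's outer corners are at (685,100) and (612,402).

Run:
```python
from h import *
import pickle
s,p,d=pickle.load(open('w4.pkl','rb'))
X=onplane('wrist',np.array([(140,93),(110,392),(612,402),(685,100)])/4+[380-.4,140-.4],.057,s)*1000
print(X.round(1)); a=X[0]-X[1]; b=X[3]-X[2]; c=(X[2]+X[3]-X[0]-X[1])/2
print(np.linalg.norm(a),np.linalg.norm(c),np.degrees([np.arctan2(a[1],a[0]),np.arctan2(b[1],b[0]),np.arctan2(c[1],c[0])]), (X[0]+X[1])/2,X.mean(0))
```

```text
[[558.5 207.9  57. ]
 [558.3 125.1  57. ]
 [695.6 123.7  57. ]
 [697.2 207.7  57. ]]
82.76661811548634 137.9667981989856 [89.88885763 88.89159029 -0.32827167] [558.40669937 166.48073705  57.        ] [627.38896623 166.08550424  57.        ]
```

Call:
send_rows([
  {"translation": [-1, 1, 1], "spin": -8, "jaw": 0.3},
  {"translation": [-2, 2, 2], "spin": -16, "jaw": 0.3},
  {"translation": [-3.2, 3.57, 4], "spin": -24, "jaw": 0.3},
  {"translation": [-3.2, 3.57, 6], "spin": -32, "jaw": 0.3},
  {"translation": [-3.2, 3.57, 8], "spin": -40, "jaw": 0.3},
])

```text
time: 4.95
tool_pos: [0.4982, 0.166, 0.166]
tool_rot: [3.142, 0.0, 2.284]
contact_force: [0.2, 0.1, -1.6]
opening: 0.0518
grip_force: 20.0
```

Call:
send_rows([
  {"translation": [0, 0, 0], "spin": -8, "jaw": 0.3},
  {"translation": [0, 0, 0], "spin": -16, "jaw": 0.3},
  {"translation": [0, 0, 1], "spin": -24, "jaw": 0.3},
  {"translation": [0, 0, 2], "spin": -32, "jaw": 0.3},
  {"translation": [0, 0, 3], "spin": -40, "jaw": 0.3},
])

```text
time: 5.45
tool_pos: [0.4979, 0.1665, 0.1366]
tool_rot: [-3.141, 0.0, 2.983]
contact_force: [0.1, 0.3, -0.7]
opening: 0.0513
grip_force: 20.0
```

Call:
send_rows([
  {"translation": [0, 0, 1], "spin": -5, "jaw": 0.3},
  {"translation": [0, 0, 2], "spin": -9, "jaw": 0.3},
  {"translation": [0, 0, 3], "spin": -9, "jaw": 0.3},
  {"translation": [0, 0, 3], "spin": -9, "jaw": 0.3},
  {"translation": [0, 0, 3], "spin": -9, "jaw": 0.3},
])

```text
time: 5.95
tool_pos: [0.4978, 0.1672, 0.1068]
tool_rot: [-3.141, -0.0, 3.134]
contact_force: [-0.8, -1.0, -0.5]
opening: 0.0513
grip_force: 20.0
```

Call:
send_rows([
  {"translation": [0, 0, 2], "spin": 0, "jaw": 0.3},
  {"translation": [0, 0, 4], "spin": 0, "jaw": 0.3},
  {"translation": [0, 0, 4.5], "spin": 0, "jaw": 0.3},
  {"translation": [0, 0, 4.8], "spin": 0, "jaw": 0.3},
  {"translation": [0, 0, 5], "spin": 0, "jaw": 0.3},
], force=10)

```text
time: 6.45
tool_pos: [0.4983, 0.1677, 0.0573]
tool_rot: [3.141, 0.001, 3.136]
contact_force: [-0.2, 0.4, -0.9]
opening: 0.0517
grip_force: 10.0
```

Call:
send_rows([
  {"translation": [0, 0, 0.2], "spin": 0, "jaw": 0.3},
  {"translation": [0, 0, 0.4], "spin": 0, "jaw": 0.3},
  {"translation": [0, 0, 0.6], "spin": 0, "jaw": 0.3},
  {"translation": [0, 0, 0.8], "spin": 0, "jaw": 0.3},
  {"translation": [0, 0, 1], "spin": 0, "jaw": 0.3},
])

```text
time: 6.95
tool_pos: [0.4979, 0.1676, 0.0467]
tool_rot: [3.142, 0.001, 3.136]
contact_force: [0.3, -0.2, -0.2]
opening: 0.0518
grip_force: 10.0
```

Run:
```python
from h import *
s=monitor.observe();print(s['tool_pos'],s['contact_force'])
p,d=read_camera('side'); q,_=read_camera('wrist')
a=cv2.resize(p[150:300,220:420],(800,600))[:, :]; 
save('s5.png',np.hstack([cv2.resize(p[160:290,210:350],(400,371)),cv2.resize(q,(400,371))]))
```

```text
[0.49794598 0.16764249 0.04674552] [ 0.32423297 -0.19680989 -0.23996506]
```

View pics/s5.png

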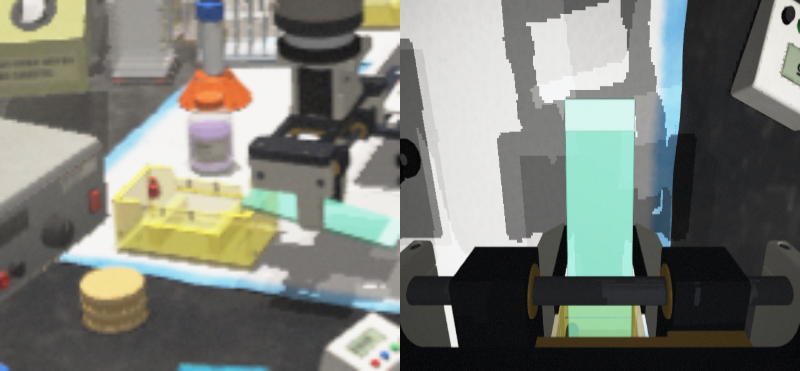

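The left half (side view) shows the cover tilting, its upper end on the tank's near wall at about (265,205) and the lower end descending to the right. The right half (wrist) shows it centred in the fingers. I keep lowering.

Call:
send_rows([
  {"translation": [0, 0, 0.25], "spin": 0, "jaw": 0.3},
  {"translation": [0, 0, 0.5], "spin": 0, "jaw": 0.3},
  {"translation": [0, 0, 0.75], "spin": 0, "jaw": 0.3},
  {"translation": [0, 0, 1], "spin": 0, "jaw": 0.3},
  {"translation": [0, 0, 1.2], "spin": 0, "jaw": 0.3},
])

```text
time: 7.55
tool_pos: [0.4976, 0.1676, 0.0344]
tool_rot: [-3.141, -0.0, 3.136]
contact_force: [-0.0, 0.0, 0.3]
opening: 0.0519
grip_force: 10.0
```

Call:
send_rows([
  {"translation": [0, 0, 0.1], "spin": 0, "jaw": 0.3},
  {"translation": [0, 0, 0.2], "spin": 0, "jaw": 0.3},
  {"translation": [0, 0, 0.3], "spin": 0, "jaw": 0.3},
  {"translation": [0, 0, 0.4], "spin": 0, "jaw": 0.3},
  {"translation": [0, 0, 0.4], "spin": 0, "jaw": 0.3},
])

```text
time: 8.05
tool_pos: [0.4976, 0.1676, 0.0306]
tool_rot: [-3.141, -0.0, 3.136]
contact_force: [0.2, 0.5, -0.7]
opening: 0.0519
grip_force: 10.0
```

```bash
cat > plate.py <<'E'
from h import *
def tilt():
    s=monitor.observe(); p,d=read_camera('wrist'); hs=cv2.cvtColor(p,cv2.COLOR_RGB2HSV)
    m=cv2.inRange(hs,(65,12,60),(100,255,255)); m[290:]=0; m=cv2.morphologyEx(m,cv2.MORPH_OPEN,np.ones((5,5)))
    c=max(cv2.findContours(m,cv2.RETR_EXTERNAL,cv2.CHAIN_APPROX_NONE)[0],key=cv2.contourArea)
    mm=np.zeros_like(m); cv2.drawContours(mm,[c],-1,255,-1); print('box',cv2.boundingRect(c))
    mm=cv2.erode(mm,np.ones((7,7))); q=np.argwhere(mm)[:,::-1]
    X=withdepth('wrist',q,d,s)*1000; X=X[np.isfinite(X).all(1)]
    A=np.c_[X[:,:2],np.ones(len(X))]
    for _ in range(3):
        k=np.linalg.lstsq(A,X[:,2],rcond=None)[0]; r=abs(A@k-X[:,2]); A,X=A[r<4],X[r<4]
    print('slope deg',np.degrees(np.arctan(k[:2])),'n',len(X),'x range',X[:,0].min(),X[:,0].max(),'y',X[:,1].min(),X[:,1].max(),'z at xmin',k@[X[:,0].min(),X[:,1].mean(),1])
    x,y,w,h=cv2.boundingRect(c); e=onplane('wrist',[(x+2,y),(x+w-3,y)],.006,s)*1000; print('lower end top edge',e.round(1).tolist()); return p
E
python3 -c "
from plate import *
tilt()"
```

```text
box (267, 114, 106, 176)
slope deg [23.84484786 -0.04672358] n 16373 x range 429.383035889239 507.7116757368031 y 143.76105224506253 193.04299853472264 z at xmin 5.845721560360516
lower end top edge [[428.0, 143.1, 6.0], [428.2, 194.4, 6.0]]
```

Call:
send_rows([
  {"translation": [0, 0, 0], "spin": 0, "jaw": 0.6},
  {"translation": [0, 0, 0], "spin": 0, "jaw": 0.66},
  {"translation": [0, 0, 0], "spin": 0, "jaw": 0.75},
  {"translation": [0, 0, 0], "spin": 0, "jaw": 0.85},
  {"translation": [0, 0, 0], "spin": 0, "jaw": 0.85},
])

```text
time: 8.6
tool_pos: [0.4977, 0.1676, 0.0307]
tool_rot: [-3.142, 0.0, 3.136]
contact_force: [0.8, 0.2, -0.8]
opening: 0.0766
grip_force: 0.0
```

Call:
send_rows([
  {"translation": [0, 0, -1], "spin": 0, "jaw": 0.85},
  {"translation": [0, 0, -2.5], "spin": 0, "jaw": 0.85},
  {"translation": [0, 0, -5], "spin": 0, "jaw": 0.85},
  {"translation": [0, 0, -8], "spin": 0, "jaw": 0.85},
  {"translation": [0, 0, -10], "spin": 0, "jaw": 0.85},
])

```text
time: 9.1
tool_pos: [0.4983, 0.1677, 0.1334]
tool_rot: [3.141, 0.003, 3.136]
contact_force: [0.4, -0.8, 0.1]
opening: 0.0782
grip_force: 0.0
```

Call:
send_rows([
  {"translation": [0, 0, -3], "spin": 0, "jaw": 0.85},
  {"translation": [0, 0, -5], "spin": 0, "jaw": 0.85},
  {"translation": [0, 0, -5], "spin": 0, "jaw": 0.85},
  {"translation": [0, 0, -5], "spin": 0, "jaw": 0.85},
  {"translation": [0, 0, -5], "spin": 0, "jaw": 0.85},
])

```text
time: 9.6
tool_pos: [0.497, 0.1675, 0.1797]
tool_rot: [-3.141, -0.002, 3.136]
contact_force: [0.2, -0.1, -1.1]
opening: 0.0779
grip_force: 0.0
```

```bash
python3 -c "
from plate import *
print(monitor.observe()['tool_pos'])
p=tilt(); save('w6.png',p)"
```

```text
[0.49697326 0.16746381 0.17973917]
box (290, 101, 60, 135)
slope deg [23.48147857 -0.09368107] n 3834 x range 452.6675578394922 535.6093132312905 y 145.45468563853083 191.81921701195824 z at xmin 16.38492435497551
lower end top edge [[427.9, 143.6, 6.0], [428.1, 193.9, 6.0]]
```

View pics/w6.png

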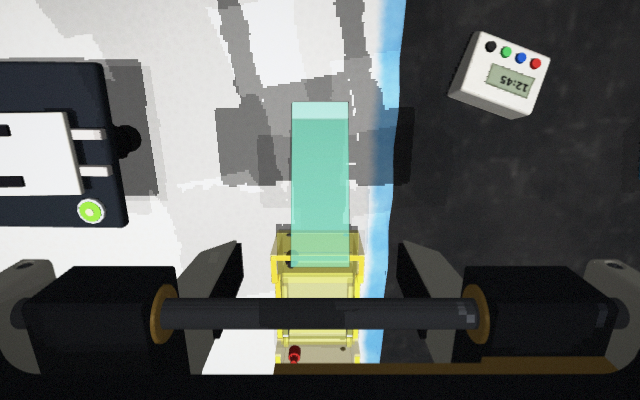

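The cover leans squarely: lower end at row 101, upper end over the near wall at about (320,265), and it stayed put after release. Now back over the table.

Call:
send_rows([
  {"translation": [0.5, -3, -1], "spin": 8, "jaw": 0.95},
  {"translation": [1, -7, -2], "spin": 16, "jaw": 0.95},
  {"translation": [2, -12, -4], "spin": 24, "jaw": 0.95},
  {"translation": [3, -16, -4.7], "spin": 32, "jaw": 0.95},
  {"translation": [3.7, -20, -4.7], "spin": 40, "jaw": 0.95},
])

```text
time: 10.15
tool_pos: [0.4591, -0.0339, 0.2281]
tool_rot: [3.142, 0.001, 2.432]
contact_force: [0.1, -0.6, 0.7]
opening: 0.0871
grip_force: 0.0
```

Call:
send_rows([
  {"translation": [-1.1, -1.3, 0], "spin": 8, "jaw": 0.95},
  {"translation": [-2.2, -2.6, 0], "spin": 16, "jaw": 0.95},
  {"translation": [-3.3, -3.9, 0], "spin": 24, "jaw": 0.95},
  {"translation": [-4.3, -5.2, 0], "spin": 32, "jaw": 0.95},
  {"translation": [-4.3, -5.2, 0], "spin": 40, "jaw": 0.95},
])

```text
time: 10.65
tool_pos: [0.4583, -0.1012, 0.2266]
tool_rot: [-3.14, -0.0, 1.732]
contact_force: [-0.5, 0.7, 0.2]
opening: 0.0874
grip_force: 0.0
```

Call:
send_rows([
  {"translation": [0, 0, 0], "spin": 5, "jaw": 0.95},
  {"translation": [0, 0, 0], "spin": 9.7, "jaw": 0.95},
  {"translation": [0, 0, 0], "spin": 9.7, "jaw": 0.95},
  {"translation": [0, 0, 0], "spin": 9.7, "jaw": 0.95},
  {"translation": [0, 0, 0], "spin": 9.7, "jaw": 0.95},
])

```text
time: 11.15
tool_pos: [0.4587, -0.0996, 0.2274]
tool_rot: [-3.141, -0.0, 1.573]
contact_force: [-0.1, 0.3, 0.1]
opening: 0.0874
grip_force: 0.0
```

```bash
cat > sp.py <<'E'
from h import *
from scipy import ndimage
def red(z=.084,save_as=None):
    s=monitor.observe(); p,d=read_camera('wrist'); hs=cv2.cvtColor(p,cv2.COLOR_RGB2HSV)
    m=cv2.inRange(hs,(0,90,70),(10,255,255))|cv2.inRange(hs,(165,90,70),(179,255,255)); m[290:]=0; m[:,:200]=0; m[:,440:]=0
    q=np.argwhere(m)[:,::-1]; X=onplane('wrist',q,z,s)[:,:2]*1000
    X=X[(X[:,0]>415)&(X[:,0]<510)]; k=np.polyfit(X[:,0],X[:,1],1); r=abs(np.polyval(k,X[:,0])-X[:,1]); X=X[r<3]; k=np.polyfit(X[:,0],X[:,1],1)
    xm=(X[:,0].min()+X[:,0].max())/2
    print('tool',s['tool_pos'].round(4),s['tool_rot'].round(4),'red n',len(X),'x',X[:,0].min().round(1),X[:,0].max().round(1),'mid',round(xm,1),np.polyval(k,xm).round(2),'deg',np.degrees(np.arctan(k[0])).round(2))
    # deck edges: dark pixels
    return s,p,d
E
python3 - <<'E'
from sp import *
s,p,d=red(); save('w7.png',p)
g=cv2.cvtColor(p,cv2.COLOR_RGB2GRAY)
# deck tray-side edge: strongest dark->light step down columns at deck parts beside plate
for x0 in range(400,522,8):
    if 425<x0<500: continue
    ys=np.arange(-185,-165,.25); c,Rc,o=campose('wrist',s)
    P=np.c_[np.full(len(ys),x0/1000),ys/1000,np.full(len(ys),.07)]; v=(P-o)@Rc; v=np.c_[v[:,0],-v[:,1],-v[:,2]]
    px=cv2.projectPoints(v,np.zeros(3),np.zeros(3),np.array(c['intrinsics']),np.array(c['D']))[0].reshape(-1,2)
    val=ndimage.map_coordinates(g.astype(float),[px[:,1],px[:,0]],order=1); gr=-np.gradient(ndimage.gaussian_filter1d(val,3)); i=gr.argmax(); print(x0,ys[i],round(gr[i],1),end=' | ')
E
```

```text
tool [ 0.4587 -0.0996  0.2274] [-3.1409e+00 -2.0000e-04  1.5725e+00] red n 239 x 432.2 492.4 mid 462.3 -89.4 deg 0.37
400 -173.5 14.1 | 408 -173.75 12.9 | 416 -173.75 11.6 | 424 -174.0 12.1 | 504 -174.75 12.3 | 512 -175.25 12.3 | 520 -175.25 12.5 |
```

Call:
send_rows([
  {"translation": [2, 0.1, 3], "spin": -0.4, "jaw": 0.9},
  {"translation": [4, 0.2, 7], "spin": -0.4, "jaw": 0.9},
  {"translation": [5.95, 0.32, 11], "spin": -0.4, "jaw": 0.9},
  {"translation": [5.95, 0.32, 13], "spin": -0.4, "jaw": 0.9},
  {"translation": [5.95, 0.32, 13.7], "spin": -0.4, "jaw": 0.9},
])

```text
time: 11.7
tool_pos: [0.4606, -0.0393, 0.0887]
tool_rot: [-3.138, -0.001, 1.58]
contact_force: [-0.2, 0.2, 0.3]
opening: 0.0827
grip_force: 0.0
```

Call:
send_rows([
  {"translation": [0, 0, 0], "spin": 0, "jaw": 0.85},
  {"translation": [0, 0, 0.5], "spin": 0, "jaw": 0.85},
  {"translation": [0, 0, 1], "spin": 0, "jaw": 0.85},
  {"translation": [0, 0, 1.3], "spin": 0, "jaw": 0.85},
  {"translation": [0, 0, 1.3], "spin": 0, "jaw": 0.85},
])

```text
time: 12.2
tool_pos: [0.462, -0.0403, 0.0777]
tool_rot: [3.142, 0.0, 1.577]
contact_force: [-0.9, -0.6, 0.5]
opening: 0.0779
grip_force: 0.0
```

```bash
python3 -c "
from sp import *
print(monitor.observe()['contact_force']); red()"
```

```text
[-0.88775996 -0.62844471  0.47007221]Traceback (most recent call last):
  File "<string>", line 3, in <module>
    print(monitor.observe()['contact_force']); red()
                                               ~~~^^
  File "sp.py", line 6, in red
    q=np.argwhere(m)[:,::-1]; X=onplane('wrist',q,z,s)[:,:2]*1000
                                ~~~~~~~^^^^^^^^^^^^^^^
  File "h.py", line 19, in onplane
    o,d=rays(name,px,st); return o+d*((z-o[2])/d[:,2])[:,None]
        ~~~~^^^^^^^^^^^^
  File "h.py", line 16, in rays
    p=cv2.undistortPoints(np.array(px,np.float64).reshape(-1,1,2),np.array(c['intrinsics']),np.array(c['D'])).reshape(-1,2)
      ~~~~~~~~~~~~~~~~~~~^^^^^^^^^^^^^^^^^^^^^^^^^^^^^^^^^^^^^^^^^^^^^^^^^^^^^^^^^^^^^^^^^^^^^^^^^^^^^^^^^^^^
cv2.error: OpenCV(4.12.0) /io/opencv/modules/calib3d/src/undistort.dispatch.cpp:347: error: (-215:Assertion failed) CV_IS_MAT(_src) && CV_IS_MAT(_dst) && (_src->rows == 1 || _src->cols == 1) && (_dst->rows == 1 || _dst->cols == 1) && _src->cols + _src->rows - 1 == _dst->rows + _dst->cols - 1 && (CV_MAT_TYPE(_src->type) == CV_32FC2 || CV_MAT_TYPE(_src->type) == CV_64FC2) && (CV_MAT_TYPE(_dst->type) == CV_32FC2 || CV_MAT_TYPE(_dst->type) == CV_64FC2) in function 'cvUndistortPointsInternal'
```

Call:
send_rows([
  {"translation": [0, 0, 0.05], "spin": 0, "jaw": 0.7},
  {"translation": [0, 0, 0.05], "spin": 0, "jaw": 0.5},
  {"translation": [0, 0, 0.05], "spin": 0, "jaw": 0.4},
  {"translation": [0, 0, 0.05], "spin": 0, "jaw": 0.4},
  {"translation": [0, 0, 0.05], "spin": 0, "jaw": 0.4},
], force=35)

```text
time: 12.75
tool_pos: [0.462, -0.0402, 0.0773]
tool_rot: [3.141, 0.0, 1.578]
contact_force: [-1.0, -0.8, 1.9]
opening: 0.0613
grip_force: 35.0
```

```bash
cat > be.py <<'E'
from sp import *
def edge(s,p,z,xs,ylo,yhi,sign,n=0):
    g=cv2.cvtColor(p,cv2.COLOR_RGB2GRAY).astype(float); c,Rc,o=campose('wrist',s); out=[]
    ys=np.arange(ylo,yhi,.25)
    for x0 in xs:
        P=np.c_[np.full(len(ys),x0),ys,np.full(len(ys),z*1000)]/1000; v=(P-o)@Rc; v=np.c_[v[:,0],-v[:,1],-v[:,2]]
        px=cv2.projectPoints(v,np.zeros(3),np.zeros(3),np.array(c['intrinsics']),np.array(c['D']))[0].reshape(-1,2)
        gr=sign*np.gradient(ndimage.gaussian_filter1d(ndimage.map_coordinates(g,[px[:,1],px[:,0]],order=1),3)); i=gr.argmax()
        if gr[i]>4: out.append((x0,ys[i]))
    X=np.array(out); k=np.polyfit(X[:,0],X[:,1],1); r=abs(np.polyval(k,X[:,0])-X[:,1]); X=X[r<1.5]; k=np.polyfit(X[:,0],X[:,1],1)
    return len(X),np.polyval(k,460).round(2),np.degrees(np.arctan(k[0])).round(2)
def back(y):
    s=monitor.observe(); p,d=read_camera('wrist')
    xs=[x for x in np.arange(434,488,2) if not(438<x<454 or 466<x<482)]
    print(s['tool_pos'].round(4),s['tool_rot'].round(4),s['contact_force'].round(1),s['opening'],'back edge',edge(s,p,.084,xs,y-10,y+10,-1)); return p
E
python3 -c "
from be import *
back(-15)
import pickle
"
```

```text
[ 0.462  -0.0402  0.0773] [3.1415e+00 1.0000e-04 1.5777e+00] [-1.  -0.8  1.9] 0.06128262892881867 back edge (10, np.float64(-12.75), np.float64(-0.16))
```

Call:
send_rows([
  {"translation": [-0.3, 0, 0.03], "spin": 0.2, "jaw": 0.4},
  {"translation": [-0.9, -0.1, 0.03], "spin": 0.5, "jaw": 0.4},
  {"translation": [-1.6, -0.1, 0.03], "spin": 0.8, "jaw": 0.4},
  {"translation": [-2.3, -0.15, 0.03], "spin": 1.1, "jaw": 0.4},
  {"translation": [-3, -0.2, 0.03], "spin": 1.4, "jaw": 0.4},
])

```text
time: 13.3
tool_pos: [0.4605, -0.0702, 0.0773]
tool_rot: [3.141, -0.001, 1.553]
contact_force: [0.2, 5.7, 6.2]
opening: 0.0612
grip_force: 35.0
```

```bash
python3 -c "
from be import *
back(-43)"
```

```text
[ 0.4605 -0.0702  0.0773] [ 3.1408e+00 -6.0000e-04  1.5528e+00] [0.2 5.7 6.2] 0.06122418920334397 back edge (13, np.float64(-42.46), np.float64(-1.3))
```

Call:
send_rows([
  {"translation": [0, 0, -0.03], "spin": 0, "jaw": 0.8},
  {"translation": [0, 0, -0.03], "spin": 0, "jaw": 0.85},
  {"translation": [0, 0, -0.03], "spin": 0, "jaw": 0.85},
  {"translation": [0, 0, -2], "spin": 0, "jaw": 0.85},
  {"translation": [0, 0, -5], "spin": 0, "jaw": 0.85},
])

```text
time: 13.85
tool_pos: [0.4589, -0.0698, 0.1259]
tool_rot: [-3.137, -0.001, 1.553]
contact_force: [0.9, -0.4, 0.3]
opening: 0.078
grip_force: 0.0
```

Call:
send_rows([
  {"translation": [0, 0, -4], "spin": 0, "jaw": 0.85},
  {"translation": [0, 0, -8], "spin": 0, "jaw": 0.85},
  {"translation": [0, 0, -10], "spin": 0, "jaw": 0.85},
  {"translation": [0, 0, -10], "spin": 0, "jaw": 0.85},
  {"translation": [0, 0, -10], "spin": 0, "jaw": 0.85},
])

```text
time: 14.35
tool_pos: [0.4599, -0.0701, 0.2264]
tool_rot: [-3.141, 0.0, 1.553]
contact_force: [-0.3, 0.5, 0.2]
opening: 0.0781
grip_force: 0.0
```

Run:
```python
from be import *
import time
read_camera('wrist')
s,p,d=red(); save('w8.png',p)
print('back',edge(s,p,.084,[x for x in range(432,488,2) if not(438<x<454 or 466<x<482)],-55,-35,-1))
print('deck tray edge',edge(s,p,.070,list(range(402,424,2))+list(range(500,518,2)),-185,-165,-1 if 0 else -1))
print('deck tray edge(other sign)',edge(s,p,.070,list(range(402,424,2))+list(range(500,518,2)),-185,-165,1))
print('deck back edge',edge(s,p,.070,[x for x in range(405,518,2) if not(438<x<484)],-5,15,1))
```

```text
tool [ 0.4595 -0.0699  0.2258] [-3.1397e+00 -4.0000e-04  1.5534e+00] red n 210 x 429.6 491.3 mid 460.5 -120.5 deg -1.22
back (14, np.float64(-44.61), np.float64(-1.51))
deck tray edge (20, np.float64(-172.23), np.float64(-0.95))Traceback (most recent call last):
  File "<stdin>", line 7, in <module>
  File "be.py", line 10, in edge
    X=np.array(out); k=np.polyfit(X[:,0],X[:,1],1); r=abs(np.polyval(k,X[:,0])-X[:,1]); X=X[r<1.5]; k=np.polyfit(X[:,0],X[:,1],1)
                                  ~^^^^^
IndexError: too many indices for array: array is 1-dimensional, but 2 were indexed
```

View pics/w8.png

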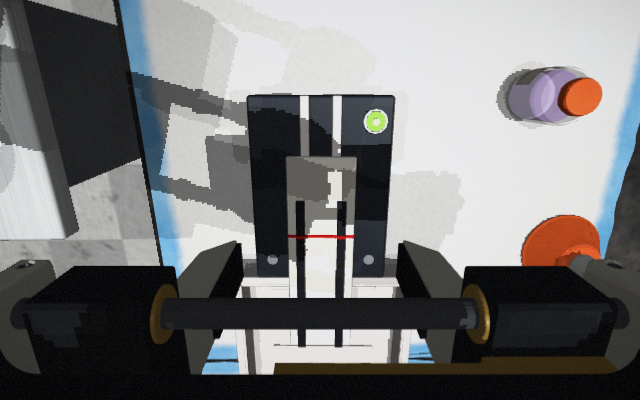

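The picture shows the plate on the runners, the red line at (288-355, 236), the deck's tray edge near row 276, and bystanders undisturbed. The view of the edge is oblique, so I'll put the camera straight above it.

Call:
send_rows([
  {"translation": [-4, 0, 0], "spin": 0, "jaw": 0.85},
  {"translation": [-9, 0, 0], "spin": 0, "jaw": 0.85},
  {"translation": [-14, 0, 0], "spin": 0, "jaw": 0.85},
  {"translation": [-16, 0, 0], "spin": 0, "jaw": 0.85},
  {"translation": [-16, 0, 0], "spin": 0, "jaw": 0.85},
])

```text
time: 14.95
tool_pos: [0.4566, -0.2325, 0.225]
tool_rot: [-3.139, -0.001, 1.55]
contact_force: [-0.4, 0.5, 0.3]
opening: 0.0783
grip_force: 0.0
```

Run:
```python
from be import *
for i in range(5): read_camera('wrist')
s,p,d=red(); save('w9.png',p); print('cam',campose('wrist',s)[2].round(4), abs(s['qvel']).max())
print('back',edge(s,p,.084,[x for x in range(432,488,2) if not(438<x<454 or 466<x<482)],-55,-35,-1))
for z in (.07,):
  for r in (list(range(402,424,2)),list(range(500,518,2)),list(range(402,424,2))+list(range(500,518,2))): print('tray edge',edge(s,p,z,r,-182,-165,-1))
g=cv2.cvtColor(p,cv2.COLOR_RGB2GRAY).astype(float); c,Rc,o=campose('wrist',s); ys=np.arange(-186,-164,1.)
for x0 in (412,508):
    v=(np.c_[np.full(len(ys),x0),ys,np.full(len(ys),70.)]/1000-o)@Rc; v=np.c_[v[:,0],-v[:,1],-v[:,2]]
    px=cv2.projectPoints(v,np.zeros(3),np.zeros(3),np.array(c['intrinsics']),np.array(c['D']))[0].reshape(-1,2)
    print(x0,px[0].round(),px[-1].round(),list(zip(ys.astype(int),ndimage.map_coordinates(g,[px[:,1],px[:,0]],order=1).astype(int), (1000*ndimage.map_coordinates(d,[px[:,1],px[:,0]],order=0)).astype(int))))
```

```text
tool [ 0.4574 -0.2287  0.2266] [-3.1409e+00 -7.0000e-04  1.5549e+00] red n 377 x 428.8 491.0 mid 459.9 -120.35 deg -1.15
cam [ 0.4592 -0.1433  0.384 ] 0.006653296003188505Traceback (most recent call last):
  File "<stdin>", line 4, in <module>
  File "be.py", line 10, in edge
    X=np.array(out); k=np.polyfit(X[:,0],X[:,1],1); r=abs(np.polyval(k,X[:,0])-X[:,1]); X=X[r<1.5]; k=np.polyfit(X[:,0],X[:,1],1)
                                  ~^^^^^
IndexError: too many indices for array: array is 1-dimensional, but 2 were indexed
```

Run:
```python
from be import *
s,p,d=red()
for r in (list(range(402,424,2)),list(range(500,518,2)),list(range(402,424,2))+list(range(500,518,2))):
  try: print('tray edge',edge(s,p,.07,r,-182,-165,-1))
  except Exception as e: print('x')
g=cv2.cvtColor(p,cv2.COLOR_RGB2GRAY).astype(float); c,Rc,o=campose('wrist',s); ys=np.arange(-186,-164,1.)
for x0 in (412,508):
    v=(np.c_[np.full(len(ys),x0),ys,np.full(len(ys),70.)]/1000-o)@Rc; v=np.c_[v[:,0],-v[:,1],-v[:,2]]
    px=cv2.projectPoints(v,np.zeros(3),np.zeros(3),np.array(c['intrinsics']),np.array(c['D']))[0].reshape(-1,2)
    print(x0,px[0].round(),px[-1].round(),[(int(y),int(a),int(b)) for y,a,b in zip(ys,ndimage.map_coordinates(g,[px[:,1],px[:,0]],order=1),1000*ndimage.map_coordinates(d,[px[:,1],px[:,0]],order=0))])
```

```text
tool [ 0.4575 -0.2288  0.2268] [-3.1413e+00 -3.0000e-04  1.5551e+00] red n 362 x 428.3 491.1 mid 459.7 -120.24 deg -1.35
tray edge (11, np.float64(-173.48), np.float64(-0.85))
tray edge (9, np.float64(-173.61), np.float64(-0.84))
tray edge (20, np.float64(-173.54), np.float64(-0.91))
412 [267. 134.] [266. 110.] [(-186, 72, 337), (-185, 71, 337), (-184, 70, 337), (-183, 66, 380), (-182, 68, 382), (-181, 71, 382), (-180, 71, 381), (-179, 73, 380), (-178, 73, 381), (-177, 72, 379), (-176, 69, 379), (-175, 72, 378), (-174, 72, 380), (-173, 50, 311), (-172, 18, 309), (-171, 9, 308), (-170, 9, 307), (-169, 14, 307), (-168, 13, 305), (-167, 11, 306), (-166, 12, 305), (-165, 9, 306)]
508 [375. 133.] [376. 108.] [(-186, 191, 338), (-185, 133, 337), (-184, 105, 381), (-183, 104, 380), (-182, 103, 380), (-181, 104, 378), (-180, 197, 379), (-179, 204, 379), (-178, 201, 378), (-177, 187, 378), (-176, 174, 378), (-175, 176, 377), (-174, 74, 311), (-173, 34, 308), (-172, 51, 308), (-171, 62, 307), (-170, 60, 306), (-169, 57, 306), (-168, 60, 306), (-167, 61, 307), (-166, 61, 306), (-165, 59, 304)]
```

Call:
send_rows([
  {"translation": [5, 0, 0], "spin": 0, "jaw": 0.85},
  {"translation": [10, 0.05, 0], "spin": 0, "jaw": 0.85},
  {"translation": [15, 0.05, 2], "spin": 0, "jaw": 0.85},
  {"translation": [15.85, 0.05, 6], "spin": 0, "jaw": 0.85},
  {"translation": [15.85, 0.05, 9], "spin": 0, "jaw": 0.85},
])

```text
time: 15.8
tool_pos: [0.4601, -0.0685, 0.1359]
tool_rot: [3.141, -0.0, 1.558]
contact_force: [0.3, -0.6, -0.6]
opening: 0.0782
grip_force: 0.0
```

Call:
send_rows([
  {"translation": [0, 0, 1.5], "spin": 0, "jaw": 0.85},
  {"translation": [0, 0, 3], "spin": 0, "jaw": 0.85},
  {"translation": [0, 0, 4], "spin": 0, "jaw": 0.85},
  {"translation": [0, 0, 4.5], "spin": 0, "jaw": 0.85},
  {"translation": [0, 0, 4.5], "spin": 0, "jaw": 0.85},
])

```text
time: 16.3
tool_pos: [0.4605, -0.0714, 0.0917]
tool_rot: [-3.141, -0.0, 1.554]
contact_force: [-0.6, -0.1, -0.2]
opening: 0.0783
grip_force: 0.0
```

Call:
send_rows([
  {"translation": [0, 0, 0.5], "spin": 0, "jaw": 0.85},
  {"translation": [0, 0, 1], "spin": 0, "jaw": 0.85},
  {"translation": [0, 0, 1.4], "spin": 0, "jaw": 0.85},
  {"translation": [0, 0, 1.4], "spin": 0, "jaw": 0.85},
  {"translation": [0, 0, 1.4], "spin": 0, "jaw": 0.85},
])

```text
time: 16.8
tool_pos: [0.4607, -0.0717, 0.0779]
tool_rot: [-3.142, 0.0, 1.553]
contact_force: [0.1, 0.3, -0.3]
opening: 0.0782
grip_force: 0.0
```

Call:
send_rows([
  {"translation": [0, 0, 0], "spin": 0, "jaw": 0.7},
  {"translation": [0, 0, 0], "spin": 0, "jaw": 0.5},
  {"translation": [0, 0, 0], "spin": 0, "jaw": 0.4},
  {"translation": [0, 0, 0], "spin": 0, "jaw": 0.4},
  {"translation": [0, 0, 0], "spin": 0, "jaw": 0.4},
], force=40)

```text
time: 17.3
tool_pos: [0.4607, -0.0717, 0.078]
tool_rot: [3.141, 0.0, 1.553]
contact_force: [-0.2, 0.4, 2.3]
opening: 0.0613
grip_force: 40.0
```

```bash
python3 -c "
from be import *
back(-43);back(-43)"
```

```text
[ 0.4607 -0.0717  0.078 ] [3.1414e+00 2.0000e-04 1.5533e+00] [-0.2  0.4  2.3] 0.0613028375743735 back edge (13, np.float64(-43.46), np.float64(-1.69))
[ 0.4608 -0.0717  0.0781] [3.1413e+00 2.0000e-04 1.5533e+00] [0.4 0.4 1.8] 0.060854501059662794 back edge (13, np.float64(-43.46), np.float64(-1.69))
```

Call:
send_rows([
  {"translation": [-0.3, 0, 0.03], "spin": 0, "jaw": 0.4},
  {"translation": [-0.9, 0, 0.03], "spin": -0.1, "jaw": 0.4},
  {"translation": [-1.5, 0, 0.03], "spin": -0.2, "jaw": 0.4},
  {"translation": [-2.1, 0, 0.03], "spin": -0.3, "jaw": 0.4},
  {"translation": [-2.7, -0.03, 0.03], "spin": -0.3, "jaw": 0.4},
])

```text
time: 17.9
tool_pos: [0.4602, -0.0983, 0.078]
tool_rot: [3.141, -0.001, 1.558]
contact_force: [1.9, 3.9, 5.6]
opening: 0.0617
grip_force: 40.0
```

Call:
send_rows([
  {"translation": [-0.6, 0, 0], "spin": 0, "jaw": 0.4},
  {"translation": [-1.2, 0, 0], "spin": 0, "jaw": 0.4},
  {"translation": [-1.8, 0, 0], "spin": 0, "jaw": 0.4},
  {"translation": [-2.3, -0.03, 0], "spin": 0, "jaw": 0.4},
  {"translation": [-2.6, -0.03, 0], "spin": 0, "jaw": 0.4},
])

```text
time: 18.4
tool_pos: [0.4595, -0.1243, 0.078]
tool_rot: [3.141, -0.001, 1.558]
contact_force: [0.6, 4.5, 6.2]
opening: 0.061
grip_force: 40.0
```

```bash
python3 -c "
from be import *
back(-96);back(-96)
p,d=read_camera('side');save('s10.png',p)
for n in('scene','side'):
    p,d=read_camera(n); hs=cv2.cvtColor(p,cv2.COLOR_RGB2HSV); m=cv2.inRange(hs,(0,90,70),(8,255,255))|cv2.inRange(hs,(168,90,70),(179,255,255))
    q=np.argwhere(m)[:,::-1]; X=onplane(n,q,.084)*1000; k=(abs(X[:,0]-460)<60)&(abs(X[:,1]+174)<40); print(n,k.sum(),X[k].round(1).tolist()[:12])
"
```

```text
[ 0.4595 -0.1243  0.078 ] [ 3.141e+00 -1.000e-03  1.558e+00] [0.6 4.5 6.2] 0.06097764708560226 back edge (13, np.float64(-96.02), np.float64(-0.88))
[ 0.4595 -0.1247  0.078 ] [ 3.141e+00 -6.000e-04  1.558e+00] [-0.8  3.1  6.1] 0.06119327988136432 back edge (13, np.float64(-96.44), np.float64(-1.2))
scene 5 [[480.2, -179.0, 84.0], [477.3, -180.5, 84.0], [480.5, -171.1, 84.0], [477.7, -172.6, 84.0], [474.8, -174.1, 84.0]]
side 11 [[480.9, -173.4, 84.0], [477.8, -174.3, 84.0], [474.7, -175.1, 84.0], [472.5, -166.1, 84.0], [469.4, -166.9, 84.0], [466.3, -167.7, 84.0], [463.1, -168.5, 84.0], [460.0, -169.3, 84.0], [456.9, -170.1, 84.0], [453.8, -171.0, 84.0], [444.4, -173.4, 84.0]]
```

Run:
```python
from be import *
for n in ('scene','side','wrist'):
    s=monitor.observe(); p,d=read_camera(n)
    o,dd=rays(n,[(u,v) for v in range(400) for u in range(640)],s); X=(o+dd*d.reshape(-1)[:,None])*1000
    for lab,y0,y1 in (('back',-112,-101),('mid',-220,-190),('tip',-290,-260)):
        k=(abs(X[:,0]-458)<12)&(X[:,1]>y0)&(X[:,1]<y1)&(X[:,2]>60)&(X[:,2]<110)
        if k.sum(): print(n,lab,k.sum(),np.median(X[k,2]).round(1))
    if n!='wrist':
        k=(X[:,0]>432)&(X[:,0]<556)&(abs(X[:,1]-167)<20)&(X[:,2]>0); A=np.c_[X[k,0],np.ones(k.sum())]
        if k.sum()>9: print('cover slope',np.degrees(np.arctan(np.linalg.lstsq(A,X[k,2],rcond=None)[0][0])))
print(monitor.observe()['tool_pos'],monitor.observe()['time'],monitor.observe()['contact_force'])
```

```text
scene back 26 82.6
scene mid 9 83.7
cover slope 15.021653183238985
side back 14 76.2
side mid 21 81.8
side tip 5 82.0
cover slope 22.844185990189498
wrist back 1156 83.3
[ 0.45946428 -0.12467197  0.07801645] 18.8 [-0.68446375  1.14529669  4.88256593]
```

```bash
python3 -c "
from h import *
print(job.hand_in())"
```

```text
the job is handed in; nothing more can be done
None
```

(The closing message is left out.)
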